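Level the proof press bed

TASK

The press bed has sunk at its stop end. Slide the spirit level from the wooden feed board along the lane on the bed, under the roller, until it is home against the brass stop, lying flat, and let go of it so that the bubble settles; then turn the red knob of the cam foot clockwise until the bubble stands between the two black lines. Last, press the level down onto the bed with the fingertips, at about 10 N, and finish while still pressing, with the bubble between its lines and everything else on the table left alone.

Things in the scene. Friction and masses are not known exactly. Their poses are not given: they have to be found in the camera images.
- level_center (a point): Centre (half-way up) of the spirit level: blue bar with aluminium ends, 26 wide (x), 150 long (y), 40 high (z up), 0.28 to 0.44 kg, starting loose on the wooden feed board. In the middle of its top a green vial with white bubble and two black lines; the outer 37 mm at each end is plain flat top, 20 mm above this point: grip there across the width, or press there.
- seat (a point): Where level_center belongs: point fixed to the steel bed, 20 mm above its top. y runs along the bed to the brass end stop, whose face is 75 mm on and 18 mm high; x across, z normal to the bed. The bed's hinge line, at the feed board's edge, is 80 mm back in -y. Brass rails 6 mm high leave a 40 mm lane about x = 0, from y = -33 to the stop. The stop end starts 0.036 to 0.09 rad low.
- feed_top (a point): Middle of the top of the wooden feed board, 183 long (y, towards the bed), 150 wide (x). It is level and fixed; the bed's top is flush with it at the hinge, 98.5 mm on in y. The board's top is 70 mm above the table.
- roller (a point): Middle of the fixed steel roller, 24 mm thick, that lies across the bed (along x) at the side posts, 38 mm beyond the seat. Its axis is 67 mm above the feed board's top, so its underside is 55 mm above it. The posts' inner faces stand at x = -82 and +82 mm; their tops are 19 mm above this point.
- foot_grip (a point): Middle of the red wing of the cam foot's knob, beyond the stop end: bar 60 long (y), 14 thick (x), 32 high (z, vertical). It turns about the vertical here, stiffly (0.15 N m), and stays where left. Clockwise from above raises the bed's stop end, 0.06 rad per rad turned; 0.6 to 1.5 rad is needed and 1.6 is there at least. The bed's top lies about 32 mm below this point.
- bubble (a joint): Position of the white bubble (14 mm long) along the level's +y, m, 0 in the middle, limits 0.027. It runs to the higher end, 0.25 m per rad of slope (so 0.015 m per rad of knob), and settles in about 1 s. The black lines stand 10 mm either side of the middle: the bubble is between them within 0.003 of 0.
- level: The spirit level itself, as level_center, but its origin is at the middle of its underside.
- bed: The steel press bed, 150 wide, 172 long, 14 thick; origin on the hinge line in the middle of its top face, y towards the stop.
- press: The whole fixed press: green base plate 200 wide (x), 480 long (y), 26 high; origin on the table under the bed's hinge line, y from feed board to knob.
- ink_tin: Bystander (sizes in mm): ink tin, diameter 72, 55 high; origin at the middle of its underside (on the table). Leave it alone.
- ink_jar: Bystander (sizes in mm): amber ink jar, diameter 60, 75 high; origin at the middle of its underside (on the table). Leave it alone.
- stick: Bystander (sizes in mm): brass composing stick, 200 long, 50 wide, 23 high; origin at the middle of its underside (on the table). Leave it alone.
- woodblock: Bystander (sizes in mm): dark wooden printing block, 60 x 45 x 23; origin at the middle of its underside (on the table). Leave it alone.
- driver: Bystander (sizes in mm): screwdriver lying on the table, about 200 long; origin at the middle of its underside (on the table). Leave it alone.
- pot: Bystander (sizes in mm): white ceramic cup, diameter 80, 90 high; origin at the middle of its underside (on the table). Leave it alone.

How it is judged (in metres and radians):
On the way, in this order (a step that is already met when the one before it is completed fails the run):
1. the level lies flat on the bed against the stop, let go, for 1 s (y of level_center in the frame of seat between -0.008 and 0.004 m and x of level_center in the frame of seat between -0.009 and 0.009 m and z of level_center in the frame of seat between -0.004 and 0.004 m and angle between the y axis of level_center and the y axis of seat, either way round below 0.12 rad and angle between the z axis of level_center and the z axis of seat, either way round below 0.025 rad and contact force between the fingers and level below 0.1 N), for 1 s.
2. the foot is turned until the bubble stands between the lines, the level untouched on the bed (all of step 1 and value of joint bubble between -0.003 and 0.003 m and angle between seat's own z axis and vertical below 0.018 rad), for 0.3 s.
At the end, for the whole second after the job is handed in: Level home on the bed (up to 8 mm short of the stop, 9 mm across, 4 mm in height, flat), bubble within 3 mm of the middle, bed within 0.018 rad of level, fingers pushing the level with 2.5 to 28 N, the bed carrying 6.5 to 32 N from it, fingers touching no part of the press (y of level_center in the frame of seat between -0.008 and 0.004 m and x of level_center in the frame of seat between -0.009 and 0.009 m and z of level_center in the frame of seat between -0.004 and 0.004 m and angle between the y axis of level_center and the y axis of seat, either way round below 0.12 rad and angle between the z axis of level_center and the z axis of seat, either way round below 0.025 rad and value of joint bubble between -0.003 and 0.003 m and angle between seat's own z axis and vertical below 0.018 rad and contact force between level and bed between 6.5 and 32 N and contact force between the fingers and level between 2.5 and 28 N and contact force between the fingers and press below 0.5 N); the arm keeps its last pose, push and grip.
It fails at once if the level is rammed onto the bed (over 60 N) (contact force between level and bed above 60 N).
It fails at once if the level falls off the press (height (world z) of level_center below 0.05 m).
It fails at once if a bystander is moved more than 30 mm (distance of any of ink_tin, ink_jar, stick, woodblock, driver, pot from where it was at the start of the episode above 0.03 m).
It also fails if it takes over 58 s, if anything falls off the work surface, if the arm or the gripper's body presses on something with over 40 N, if the wrist force passes 120 N, or if a joint passes its speed limit or range.

ROBOT

A 6-joint arm with a two-finger parallel gripper is mounted at the origin on the work surface. World frame = base frame: x ahead of the robot, y to its left, z up, the work surface at z = 0. Lengths are in m, angles in degrees, forces in N, time in s.
With the tool pointing down it reaches from about 0.425 to 0.925 m from the base axis. Payload 12.5 kg.
Tool frame: the origin (TCP) lies midway between the tips of the shut fingers; the grasp point (between the pads) lies 19 mm behind it; z points along the fingers, x is the direction in which the jaws open and shut, and the axes are right-handed (so a half turn about z gives the same grasp; the last joint's range is limited). The gripper opens to 85 mm and grips with 20 to 120 N. Pads are 22 mm wide; open, the fingers measure 114 mm over their backs; the gripper's body (76 mm by 85 mm) begins 54 mm behind the grasp point. The pads swing forward as they close: fully open they stand 13 mm farther back than shut.
Start: joints at [-72.628, 28.126, 89.318, -0, 62.55, -6.05], TCP at [0.248, -0.574, 0.231] pointing down, gripper open.
Joint ranges: [-177.58, 177.58], [-47.91, 125.51], [2.72, 160], [-65.01, 245.01], [3.68, 167.84], [-153.87, 153.87]. Speed limits (degrees/s): [127.2, 127.2, 159.86, 180, 180, 180].

INTERFACE

Orientations are given as a 3x3 rotation matrix whose columns are the frame's x, y, z axes.
In Python, from workcell import r gives the robot as it stands. Calls block until the motion is done:
- r.move_to(position, orientation): joint-space move of the TCP to a pose.
- r.movel(position, ori=None, max_speed=0.15, max_force=None): straight line of the TCP; ori=None keeps the orientation; max_speed is the mean speed in m/s. With max_force (N) it stops when the force on the tool has changed by that much, and returns True; else False.
- r.move_joints(angles): joint-space move.
- r.command_gripper(opening, grip_force=None): opening from 0.0 (shut) to 1.0 (fully open); grip_force is the grip in N (None keeps the last); returns when the fingers have stopped.
- r.sleep(seconds).
- r.inverse_kinematics(position, orientation): joint angles nearest the present ones, or None.
- r.camera(name): name is "scene" or "side" or "wrist"; returns a dict with "img" (384x512x3 uint8, red, green, blue), "z_map" (384x512 float32, m along the optical axis (not along the pixel's ray), 0 where there is no reading), "fx", "fy", "cx", "cy" (pixels), "eye" and "rotation" of the camera in the world; the wrist camera has in their place "mount" (4x4, takes a point from camera to tool coordinates, whose origin is the TCP and whose axes are the tool frame's). Camera axes: x right, y up, looking along -z (the intrinsics and any distortion apply to the point x, -y, -z); pixel columns grow to the right and rows downward; lengths in m; the calibration is good to about 2 mm. A picture is of the moment at which its call begins: read the wrist's pose just before it.
A pose or a line that the arm cannot do raises r.PlanningError and nothing moves.
- r.sign_off(): hands the job in, once; it reports no verdict.
Readings, each from a call of its own:
- r.current_clock(): time.
- r.current_qpos(): joint angles.
- r.current_dq(): joint speeds.
- r.current_effort(): joint torques, N m.
- r.current_position(): TCP position.
- r.current_tool_rot(): TCP orientation.
- r.current_force(): force on the tool from outside, world axes, zero at the start.
- r.current_torque(): the same for the moment, N m.
- r.current_opening(): opening from 0.0 (shut) to 1.0 (fully open).
Only numpy, scipy, OpenCV 4.12 (cv2) and the standard library are available. Lean on these libraries where they do the work, as an engineer would, in place of code of your own. Each camera call takes 0.05 s, during which the arm holds its last target.

## Working session

There is one attempt and no reset: what is moved stays moved. The work goes in short steps, each a Python script; the robot and the scene stay as the last script left them, time stands still between calls to the robot, and variables do not carry over. Pictures are saved under pics/ and viewed, and the job is handed in when it is done.

```bash
mkdir -p pics; ls
cat > h.py <<'E'
import numpy as np, cv2
from workcell import r
def save(c,n): cv2.imwrite('pics/'+n+'.png',cv2.cvtColor(c['img'],cv2.COLOR_RGB2BGR))
E
python3 - <<'E'
from h import *
import pickle
for n in ['scene','side','wrist']:
    c=r.camera(n); save(c,n+'0'); pickle.dump(c,open(n+'0.pkl','wb'))
    print(n,{k:(v if k not in('img','z_map') else v.shape) for k,v in c.items()})
print(r.current_clock(),r.current_position(),r.current_force())
E
```

```text
pics
scene {'img': (384, 512, 3), 'z_map': (384, 512), 'fx': 479.49209150958393, 'fy': 479.49209150958393, 'cx': 246.6196462445431, 'cy': 192.40476462482107, 'eye': array([ 1.07485063, -0.54833729,  1.36143325]), 'rotation': array([[ 0.75857895, -0.55813335,  0.33622186],
       [ 0.6514893 ,  0.65835783, -0.37699689],
       [-0.01093976,  0.50502685,  0.8630343 ]])}
side {'img': (384, 512, 3), 'z_map': (384, 512), 'fx': 359.54405498175464, 'fy': 359.54405498175464, 'cx': 255.5561706936293, 'cy': 184.52959971809167, 'eye': array([0.04059893, 0.64025806, 0.61916578]), 'rotation': array([[-0.7578534 ,  0.32137898, -0.5677797 ],
       [-0.65241852, -0.3771514 ,  0.65734838],
       [-0.00288096,  0.86860369,  0.49549907]])}
wrist {'img': (384, 512, 3), 'z_map': (384, 512), 'fx': 305.50858932632883, 'fy': 305.50858932632883, 'cx': 251.38895649342444, 'cy': 194.7324619707993, 'mount': array([[ 9.99999203e-01, -1.25465233e-03, -1.42071568e-04,
        -6.00520214e-04],
       [-1.24061232e-03, -9.55350976e-01, -2.95470765e-01,
        -7.55388109e-02],
       [ 2.34984874e-04,  2.95470706e-01, -9.55351771e-01,
        -1.42099069e-01],
       [ 0.00000000e+00,  0.00000000e+00,  0.00000000e+00,
         1.00000000e+00]])}
0.15 [ 0.24840733 -0.57333398  0.23083785] [-0.09353068 -0.17946467 -0.76849674]
```

View pics/scene0.png

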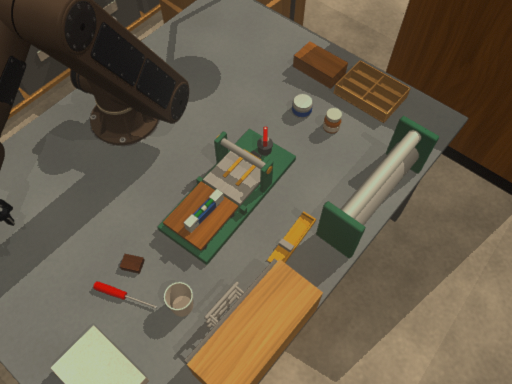

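View pics/side0.png

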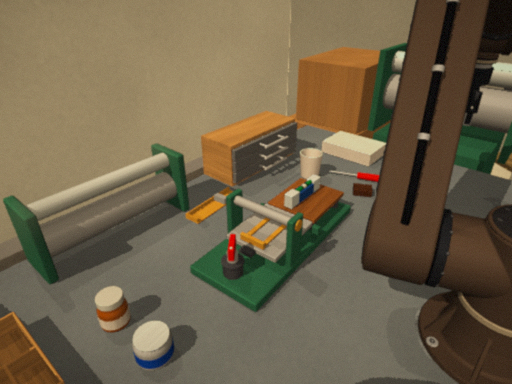

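```bash
cat >> h.py <<'E'
def cloud(c,R=None,t=None):
    z=c['z_map'].astype(float); v,u=np.mgrid[0:z.shape[0],0:z.shape[1]]
    p=np.stack([(u-c['cx'])/c['fx']*z,-(v-c['cy'])/c['fy']*z,-z],-1)
    if R is None: R,t=c['rotation'],c['eye']
    return p@R.T+t
def wcloud(c,pos,rot):
    M=np.eye(4);M[:3,:3]=rot;M[:3,3]=pos;T=M@c['mount']
    return cloud(c,T[:3,:3],T[:3,3]),T
def rayplane(c,T,uv,n,d):
    # points p with n.p=d
    uv=np.atleast_2d(uv);q=np.stack([(uv[:,0]-c['cx'])/c['fx'],-(uv[:,1]-c['cy'])/c['fy'],-np.ones(len(uv))],-1)@T[:3,:3].T
    o=T[:3,3];n=np.asarray(n,float)
    return o+q*((d-n@o)/(q@n))[:,None]
E
python3 - <<'E'
from h import *
import pickle
c=pickle.load(open('scene0.pkl','rb'));P=cloud(c)
img=c['img']
crop=cv2.resize(img[100:280,100:320],None,fx=3.3,fy=3.3,interpolation=cv2.INTER_CUBIC)
cv2.imwrite('pics/crop.png',crop[:,:,::-1])
for n,(u,v) in dict(table=(100,150),level=(203,210),wood=(190,230),bed=(232,178),knob=(265,135),tin=(302,100),jar=(333,113),stick=(292,240),block=(131,263),pot=(178,285),greenNear=(210,252),greenL=(168,222)).items(): print(n,P[v,u].round(3))
E
```

```text
table [ 0.044 -0.154  0.001]
level [ 0.528 -0.131  0.109]
wood [ 0.537 -0.199  0.093]
bed [0.499 0.028 0.065]
knob [0.494 0.198 0.115]
tin [0.469 0.436 0.058]
jar [0.594 0.446 0.074]
stick [0.765 0.006 0.004]
block [ 0.45  -0.372  0.024]
pot [ 0.624 -0.339  0.08 ]
greenNear [ 0.604 -0.193  0.021]
greenL [ 0.459 -0.217  0.072]
```

View pics/crop.png

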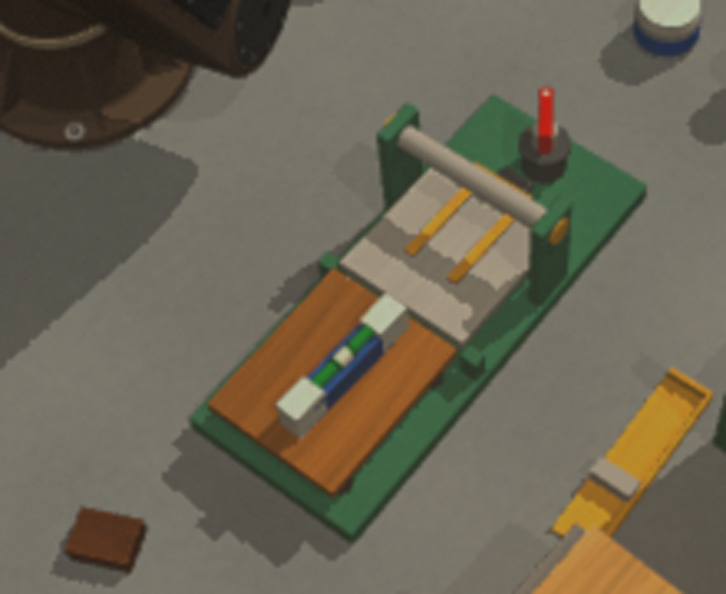

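Run:
```python
from h import *
import pickle
print(r.current_tool_rot().round(3) if hasattr(r.current_tool_rot(),'round') else r.current_tool_rot())
def R(a): # tool x axis at heading a in world
    x=np.array([np.cos(a),np.sin(a),0]);z=np.array([0,0,-1.]);return np.stack([x,np.cross(z,x),z],1)
for a in [0,np.pi]:
  for p in ([.51,-.05,.33],[.53,-.19,.09],[.49,.2,.09]):
    for da in (0,-1.5): print(a,p,da,np.round(r.inverse_kinematics(p,R(a+da)),1) if r.inverse_kinematics(p,R(a+da)) is not None else None)
```

```text
[[ 0.397 -0.918 -0.   ]
 [-0.918 -0.397  0.001]
 [-0.001 -0.    -1.   ]]
0 [0.51, -0.05, 0.33] 0 [-13.   13.5  96.6  -0.   69.9 -13. ]
0 [0.51, -0.05, 0.33] -1.5 [-13.   13.5  96.6  -0.   69.9  73. ]
0 [0.53, -0.19, 0.09] 0 [-26.4  33.6 105.9  -0.   40.6 -26.4]
0 [0.53, -0.19, 0.09] -1.5 [-26.4  33.6 105.9  -0.   40.6  59.5]
0 [0.49, 0.2, 0.09] 0 [ 15.1  31.6 110.6  -0.   37.8  15.1]
0 [0.49, 0.2, 0.09] -1.5 [ 15.1  31.6 110.6  -0.   37.8 101. ]
3.141592653589793 [0.51, -0.05, 0.33] 0 None
3.141592653589793 [0.51, -0.05, 0.33] -1.5 [ -13.    13.5   96.6   -0.    69.9 -107. ]
3.141592653589793 [0.53, -0.19, 0.09] 0 [-26.4  33.6 105.9  -0.   40.6 153.6]
3.141592653589793 [0.53, -0.19, 0.09] -1.5 [ -26.4   33.6  105.9   -0.    40.6 -120.5]
3.141592653589793 [0.49, 0.2, 0.09] 0 None
3.141592653589793 [0.49, 0.2, 0.09] -1.5 [ 15.1  31.6 110.6  -0.   37.8 -79. ]
```

```bash
cat >> h.py <<'E'
def Rz(a,pitch=0.0):
    x=np.array([np.cos(a),np.sin(a),0]);z=np.array([0,0,-1.]);B=np.stack([x,np.cross(z,x),z],1)
    return cv2.Rodrigues(x*pitch)[0]@B   # pitch about the tool x axis in world
def snap(n):
    import pickle
    p,R=np.array(r.current_position()),np.array(r.current_tool_rot())
    c=r.camera('wrist');save(c,n);pickle.dump((c,p,R),open(n+'.pkl','wb'));return c,p,R
E
python3 - <<'E'
from h import *
r.move_to([.51,-.05,.36],Rz(0)); snap('w1')
r.move_to([.50,.12,.36],Rz(0)); snap('w2')
print(r.current_clock())
E
```

```text
3.1167
```

View pics/w1.png

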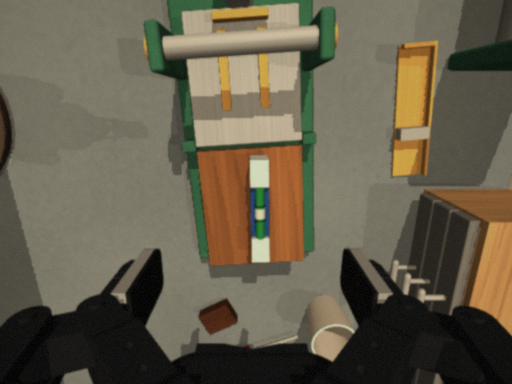

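View pics/w2.png

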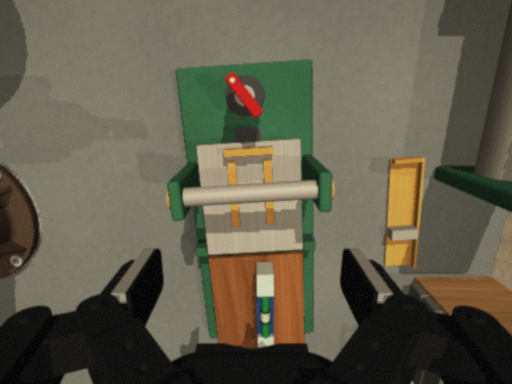

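```bash
cat > meas.py <<'E'
from h import *
import pickle
def load(n): return pickle.load(open(n+'.pkl','rb'))
def masks(img):
    h=cv2.cvtColor(img,cv2.COLOR_RGB2HSV).astype(int);H,S,V=h[...,0],h[...,1],h[...,2]
    return dict(green=(H>60)&(H<95)&(S>110)&(V<130),red=((H<5)|(H>173))&(S>180)&(V>120),wood=(H>5)&(H<17)&(S>120)&(V>60))
def plane(P):
    for k in range(4):
        m=P.mean(0);n=np.linalg.svd(P-m,full_matrices=False)[2][2];n*=np.sign(n[2]);d=(P-m)@n;P=P[abs(d)<max(.002,2*d.std())]
    return n,m,d.std(),len(P)
def rect(P2):
    r_=cv2.minAreaRect((P2*1000).astype(np.float32));return r_
if __name__=='__main__':
    for n in ('w1','w2'):
        c,p,R=load(n);P,T=wcloud(c,p,R);m=masks(c['img']);z=P[...,2];v,u=np.mgrid[0:384,0:512]
        print(n,'table z',np.median(z[20:60,60:120]))
        w=m['wood']&(abs(z-.07)<.012)&(abs(P[...,0]-.51)<.12)&(v<270);print('wood',plane(P[w]),rect(P[w][:,:2]))
        inb=(abs(P[...,0]-.51)<.12)&(z>.1)&(z<.12)&(P[...,1]<0)&(v<265);print('level',inb.sum(),rect(P[inb][:,:2]),np.median(z[inb]),cv2.boundingRect(inb.astype(np.uint8)))
        h=cv2.cvtColor(c['img'],cv2.COLOR_RGB2HSV).astype(int)
        b=(h[...,1]<70)&(z>.045)&(z<.078)&(P[...,1]>-.04)&(P[...,1]<.18)&(abs(P[...,0]-.5)<.08);print('bed',b.sum(),plane(P[b]),rect(P[b][:,:2]))
        if m['red'].sum()>50:
            q=m['red']&(z>.08)&(P[...,1]>.1);print('red',q.sum(),rect(P[q][:,:2]),np.percentile(z[q],[5,50,95]))
        rl=(z>.14)&(z<.152)&(P[...,1]>0)&(abs(P[...,0]-.5)<.065);print('roller',rl.sum(),rect(P[rl][:,:2]),np.percentile(z[rl],[5,95]) if rl.any() else 0)
        g=m['green']&(abs(z-.026)<.006);print('base',g.sum(),rect(P[g][:,:2]) if g.any() else 0, np.median(z[g]))
E
python3 meas.py
```

```text
w1 table z -0.00042958053623770587
wood (array([ 5.38790989e-04, -4.66109445e-04,  9.99999746e-01]), array([ 0.50948576, -0.12231028,  0.06938563]), np.float64(0.0007734748788645074), 9103) ((506.3673400878906, -49.522125244140625), (149.42178344726562, 345.6644287109375), 3.7145304679870605)
level 1907 ((521.3012084960938, -122.42950439453125), (25.997220993041992, 149.475341796875), 1.2084176540374756) 0.10886761218206875 (250, 158, 20, 104)
bed 10505 (array([-0.00162385,  0.03701895,  0.99931324]), array([0.50124713, 0.04148935, 0.06663983]), np.float64(0.0008011159181131115), 10067) ((498.5813903808594, 56.62731170654297), (152.8212890625, 183.74066162109375), 3.5811209678649902)
roller 2876 ((500.044921875, 85.08036804199219), (131.27218627929688, 23.48233413696289), 3.7300376892089844) [0.14153799 0.14915692]
base 1941 ((650.220703125, -23.033248901367188), (485.6692199707031, 390.3442687988281), 3.7365705966949463) 0.025381304292580564
w2 table z -0.0004314180550215596
wood (array([ 0.00252612, -0.04488416,  0.998989  ]), array([ 0.50868756, -0.03741584,  0.06993315]), np.float64(0.000866332104292081), 1367) ((506.9547119140625, 35.21977233886719), (148.91993713378906, 197.72628784179688), 0.04715902358293533)
level 0 ((0.0, 0.0), (0.0, 0.0), 0.0) nan (0, 0, 0, 0)
bed 7926 (array([-0.00186322,  0.0370993 ,  0.99930985]), array([0.5010079 , 0.05063185, 0.06629162]), np.float64(0.0007848240303717379), 7342) ((499.6446228027344, 70.16783142089844), (153.99786376953125, 218.4944305419922), 1.7919563055038452)
red 507 ((490.7777099609375, 201.81655883789062), (13.263643264770508, 58.196685791015625), 39.17891311645508) [0.11564627 0.11713093 0.11863377]
roller 1876 ((499.94134521484375, 85.92378234863281), (130.7462921142578, 23.49546241760254), 3.5955426692962646) [0.14150603 0.14902167]
base 5213 ((631.7694091796875, 17.376068115234375), (453.0082702636719, 470.50653076171875), 3.632255792617798) 0.025377390529321697
  return _methods._mean(a, axis=axis, dtype=dtype,
  ret = ret.dtype.type(ret / rcount)
```

Run:
```python
from h import *
a=np.deg2rad(1.2)
g=np.array([.5213+.056*np.sin(a),-.1224-.056*np.cos(a)])
R=Rz(a)
r.move_to([*g,.17],R)
print(r.movel([*g,.078],max_speed=.1,max_force=15),r.current_position())
r.command_gripper(0.0,30);print(r.current_opening(),r.current_position(),r.current_force(),r.current_clock())
s=r.camera('side');save(s,'s1');c=r.camera('scene');save(c,'sc1');snap('w3')
```

```text
False [ 0.52275643 -0.17846214  0.07851501]
0.2976551190414253 [ 0.52254273 -0.17844312  0.07823975] [-1.45368725  0.02671104  4.11574473] 6.0833
```

View pics/w3.png

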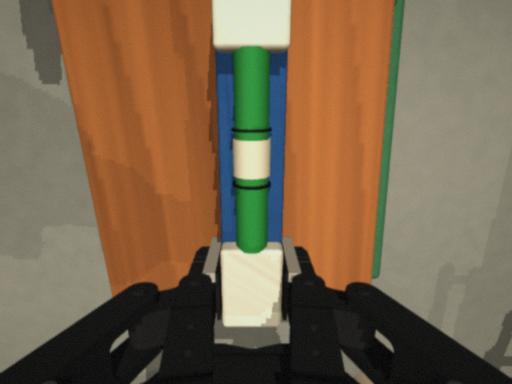

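```bash
cat >> h.py <<'E'
PY=np.deg2rad(3.7); HINGE=np.array([.5048,-.0321,.0695]); KN=np.array([.4908,.2018])
def T(R,p): M=np.eye(4);M[:3,:3]=R;M[:3,3]=p;return M
def bedT(s): # bed frame at hinge, slope s down
    x=np.array([np.cos(PY),np.sin(PY),0]);y=np.array([-np.sin(PY)*np.cos(s),np.cos(PY)*np.cos(s),-np.sin(s)])
    return T(np.stack([x,y,np.cross(x,y)],1),HINGE)
def rz(a): return cv2.Rodrigues(np.array([0,0,a]))[0]
E
python3 - <<'E'
from h import *
import pickle
L=T(rz(np.deg2rad(1.2)),[.5213,-.1224,.0895])
M=T(np.array(r.current_tool_rot()),r.current_position())
rel=np.linalg.inv(L)@M; pickle.dump(rel,open('rel.pkl','wb'))
B=bedT(.038)
def tgt(y,h): return B@T(np.eye(3),[0,80+y,20+h]) if 0 else B@T(np.eye(3),[0,.08+y,.02+h])
p=np.array(r.current_position());
print(r.movel(p+[0,0,.003],max_speed=.03)); print('lift F',r.current_force())
# before the hinge: level, aligned with the lane
A=T(rz(PY),[0,0,0]); A[:3,3]=HINGE+rz(PY)@np.array([0,-.085,.023])
M1=A@rel; r.movel(M1[:3,3],M1[:3,:3],max_speed=.08)
M2=tgt(-.06,.006)@rel; r.movel(M2[:3,3],M2[:3,:3],max_speed=.08)
M3=tgt(-.02,.003)@rel; r.movel(M3[:3,3],M3[:3,:3],max_speed=.08)
print(r.current_force(),r.current_clock())
M4=tgt(-.02,-.004)@rel; print('contact',r.movel(M4[:3,3],M4[:3,:3],max_speed=.015,max_force=3),r.current_position()-M3[:3,3],r.current_force())
snap('w4'); save(r.camera('scene'),'sc4'); save(r.camera('side'),'s4')
print(r.current_clock())
E
```

```text
False
lift F [-0.03256026  0.42492672 -2.95336121]
[-0.11438837  0.44367526 -3.28023173] 8.8917
contact True [ 0.00024443 -0.00047482 -0.00307769] [-0.78268952  0.17506091  5.97071676]
9.3667
```

View pics/w4.png

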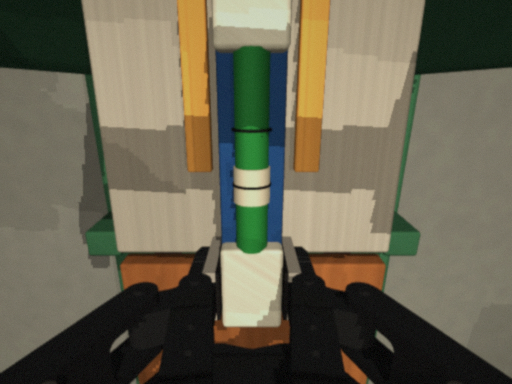

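View pics/sc4.png

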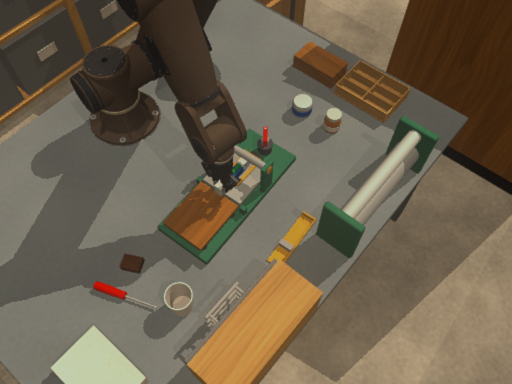

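Run:
```python
from h import *
import pickle
B=bedT(.038); y=B[:3,1]; z=B[:3,2]; x=B[:3,0]
p=np.array(r.current_position())
p=p+z*.0005+x*.0005
st=r.movel(p+y*.03,max_speed=.03,max_force=7)
q=np.array(r.current_position());print('stop',st,(q-p)@y,(q-p)@z,r.current_force(),r.current_clock())
r.movel(q-y*.0007,max_speed=.02)
r.command_gripper(0.75);print(r.current_force())
r.movel(q+z*.09-y*.01,max_speed=.12)
r.sleep(.8);snap('w5');save(r.camera('scene'),'sc5')
print(r.current_clock(),r.current_force())
```

```text
stop True 0.020678209652905278 -0.0004748125052158523 [-0.15309439 -1.82036458  4.09098598] 10.05
[-1.23136641 -0.32428567  0.33972688]
12.5583 [0.31431486 0.09609708 0.50920485]
```

View pics/w5.png

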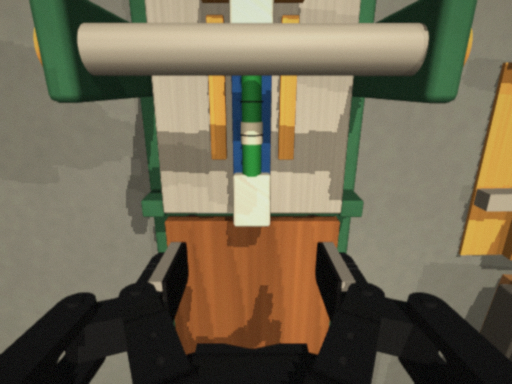

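```bash
cat > m2.py <<'E'
from h import *
import pickle,sys
def bub(n):
    c,p,R=pickle.load(open(n+'.pkl','rb'));P,Tc=wcloud(c,p,R);B=bedT(.038)
    Q=(P-B[:3,3])@B[:3,:3]
    h=cv2.cvtColor(c['img'],cv2.COLOR_RGB2HSV).astype(int)
    top=(abs(Q[...,2]-.04)<.004)&(abs(Q[...,0])<.03)&(Q[...,1]>-.05)&(Q[...,1]<.17)
    q=Q[top];print('level top',rect(q) if 0 else cv2.minAreaRect((q[:,:2]*1000).astype(np.float32)),'z',np.median(q[:,2]),'y',np.percentile(q[:,1],[.3,99.7]),'x',np.percentile(q[:,0],[1,99]))
    v=(abs(Q[...,0]-np.median(q[:,0]))<.004)&(Q[...,2]>.03)&(Q[...,2]<.06)&(Q[...,1]>.04)&(Q[...,1]<.12)
    S,V=h[...,1],h[...,2]
    for nm,mm in (('green',v&(S>120)&(V>60)),('white',v&(S<90)&(V>120)),('dark',v&(V<50))):
        yy=Q[mm][:,1]*1000; print(nm,len(yy),np.sort(yy).round(1)[::max(1,len(yy)//24)] if len(yy) else '')
    b=(S<70)&(abs(Q[...,2])<.006)&(abs(Q[...,0])<.07)&(Q[...,1]>.005)&(Q[...,1]<.165)
    A=np.c_[Q[b][:,1],np.ones(b.sum())]
    k=np.linalg.lstsq(A,P[b][:,2],rcond=None)[0];print('bed slope',k, b.sum())
if __name__=='__main__': bub(sys.argv[1])
E
python3 m2.py w5
```

```text
level top ((0.36608123779296875, 75.44557189941406), (26.064428329467773, 140.99594116210938), 0.1822165697813034) z 0.039858975763823634 y [0.0054255  0.14543077] x [-0.0121309   0.01294097]
green 926 [ 42.   44.3  46.7  49.   51.   53.1  55.2  57.6  59.7  61.6  78.8  80.7
  82.6  84.4  86.2  88.   90.5  92.3  94.   95.8  97.6  99.3 101.  102.7
 104.1]
white 311 [40.  40.7 42.2 63.1 63.8 64.4 65.1 65.6 66.3 67.  67.5 68.2 68.8 69.4
 70.1 70.7 71.2 71.9 72.1 72.8 73.4 74.  74.6 75.2 75.8 76.4]
dark 5 [89.9 89.9 89.9 89.9 89.9]
bed slope [-0.03690395  0.06941219] 18421
```

```bash
python3 - <<'E'
from h import *
p=np.array(r.current_position());print(p)
a=np.deg2rad(39.2);R=Rz(a)
r.movel([p[0],p[1],.25],max_speed=.2)
r.command_gripper(0.5)
r.move_to([*KN,.21],R)
print(r.movel([*KN,.09],max_speed=.1,max_force=12),r.current_position())
r.command_gripper(0.0,80);print('op',r.current_opening(),r.current_force(),r.current_torque())
q=np.array(r.current_qpos());q[5]+=np.rad2deg(.66);r.move_joints(q);r.sleep(.2)
print(r.current_force(),r.current_torque(),np.array(r.current_qpos())-q)
r.command_gripper(0.5)
p=np.array(r.current_position())
r.movel([p[0],p[1],.23],max_speed=.2)
r.move_to([.51,-.01,.3],Rz(PY));r.sleep(.5)
snap('w6');save(r.camera('scene'),'sc6')
print(r.current_clock())
E
python3 m2.py w6
```

```text
[ 0.5041754  -0.01410733  0.167559  ]
False [0.49104858 0.20186211 0.0904862 ]
op 0.14722515045286988 [-3.12372471 -3.14228435  7.5102244 ] [-0.44434552  0.45810868 -0.05517259]
[ 3.14041962  1.83864239 -2.86994868] [ 0.11652359 -0.44161717  0.00888355] [-0.00042684 -0.0006202  -0.01418632  0.00096749 -0.01593375 -0.07467198]
19.675
level top ((0.3434915542602539, 78.2435531616211), (149.271240234375, 25.337310791015625), 89.95972442626953) z 0.0410452214058908 y [0.00379603 0.15180894] x [-0.01188723  0.01287509]
green 325 [ 41.5  42.6  44.9  46.9  49.1  51.2  53.3  55.4  56.7  58.8  60.9  63.
  65.1  67.2  69.3  86.8  89.8  91.8  92.8  94.8  95.8  97.7  99.7 100.7
 102.7]
white 101 [40.3 71.4 71.4 72.4 73.4 73.5 74.5 74.5 75.5 75.6 76.6 77.6 77.6 78.6
 78.6 79.6 79.6 80.7 81.7 81.7 82.7 82.7 83.7 83.7 84.7 84.7]
dark 0 
bed slope [-0.00113661  0.06957796] 7616
```

View pics/w6.png

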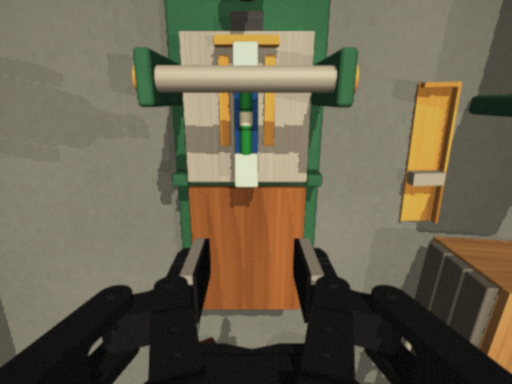

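```bash
python3 - <<'E'
from h import *
B=bedT(0.0)
r.command_gripper(0.0,40)
p=(B@[0.0004,.02,.10,1])[:3]
r.move_to(p,Rz(PY));r.sleep(.5)
snap('w7');print(r.current_clock(),r.current_force(),r.current_position())
E
python3 m2.py w7
```

```text
21.2917 [ 0.06011239  0.63775734 -0.33004292] [ 0.50395743 -0.01211435  0.16968868]
level top ((0.3761148452758789, 76.78414916992188), (26.016521453857422, 147.75845336914062), 0.18238727748394012) z 0.041066031512114305 y [0.00354868 0.14428707] x [-0.01218803  0.01297975]
green 905 [ 40.2  42.8  45.1  47.4  50.   52.2  54.3  56.5  58.9  60.9  62.8  64.9
  67.1  68.9  86.1  89.1  90.4  92.2  94.   95.8  97.6  99.3 101.1 102.4
 104.2]
white 294 [40.1 71.4 72.1 72.7 73.  73.5 74.2 74.8 75.4 76.1 76.7 77.3 77.9 78.5
 79.2 79.8 80.4 81.  81.7 81.7 82.4 83.  83.6 84.2 84.8]
dark 10 [87.9 87.9 87.9 87.9 87.9 87.9 87.9 87.9 87.9 87.9]
bed slope [-0.00106666  0.06962412] 16684
```

View pics/w7.png

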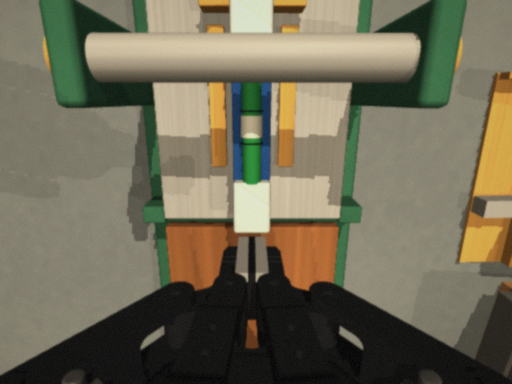

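```bash
python3 - <<'E'
from h import *
p=np.array(r.current_position());f0=np.array(r.current_force())
r.movel([p[0],p[1],.118],max_speed=.08)
r.sleep(.2);f0=np.array(r.current_force())
print(r.movel([p[0],p[1],.100],max_speed=.012,max_force=7))
r.sleep(.3);print(r.current_position(),r.current_force()-f0)
for i in range(12):
    f=(np.array(r.current_force())-f0)[2]
    if 9<f<12: break
    q=np.array(r.current_position()) if i==0 else q
    q=q+[0,0,-.0002 if f<10 else .0002]
    r.movel(q,max_speed=.005);r.sleep(.15);print(i,q[2],np.array(r.current_position())[2],f)
r.sleep(1.0);print(r.current_force()-f0,r.current_position(),r.current_clock())
snap('w8');save(r.camera('scene'),'sc8');save(r.camera('side'),'s8')
E
python3 m2.py w8
```

```text
True
[ 0.50397631 -0.01211185  0.11008662] [-1.11424908  0.89814919  6.55271161]
0 0.1098866157117575 0.1100830262986236 6.552711608704967
1 0.10968661571175749 0.11006783971322741 5.20081213683885
2 0.10948661571175748 0.11005742789813841 8.285717149728884
[-3.08271165  1.0908986  10.77067835] [ 0.5040554  -0.01211676  0.11007044] 25.5917
level top ((0.557769775390625, 64.32261657714844), (26.119091033935547, 84.72293090820312), 0.10854417830705643) z 0.041452955751064224 y [0.02342945 0.10654972] x [-0.01173965  0.01280351]
green 1790 [ 40.2  42.8  45.1  47.5  49.8  51.8  54.2  56.3  58.5  60.8  62.8  65.
  67.6  69.7  86.7  89.8  91.9  93.7  95.4  97.   98.8 100.5 102.4 104.
 105.6]
white 534 [40.1 71.5 72.2 72.8 73.3 74.  74.6 75.1 75.7 76.4 76.9 77.4 78.2 78.7
 79.2 79.9 80.5 81.  81.5 82.3 82.8 83.2 84.1 84.5 85. ]
dark 45 [67.  67.1 67.1 67.1 67.1 67.1 67.1 67.2 67.2 67.2 67.2 67.2 67.3 67.3
 67.3 67.3 67.4 87.6 87.6 87.6 87.6 87.6 87.6 87.6 88.  88.1 88.1 88.1
 88.1 88.1 88.1 88.1 88.1 88.1 88.1 88.1 88.1 88.1 88.1 88.1 88.5 88.5
 88.5 88.5 88.5]
bed slope [0.00211532 0.06948813] 25442
```

View pics/w8.png

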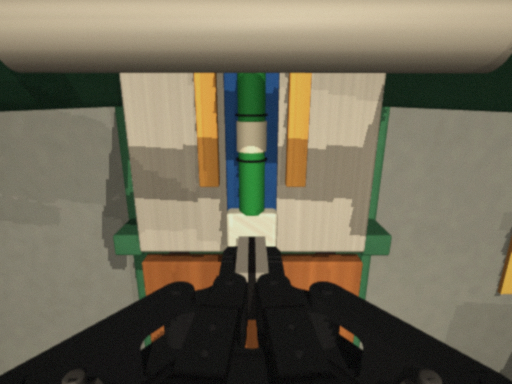

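Run:
```python
from h import *
import pickle
for i in range(3): print(r.current_force()); r.sleep(.3)
a,b=cv2.imread('pics/scene0.png'),cv2.imread('pics/sc8.png')
print(r.current_clock()); r.sign_off()
```

```text
[-1.90866813  0.13271627 11.37709223]
[-3.92078137  0.50515248 11.02765267]
[-3.24023505  0.54205891 12.00760366]
26.6417
the job is handed in; nothing more can be done
```

View pics/sc8.png

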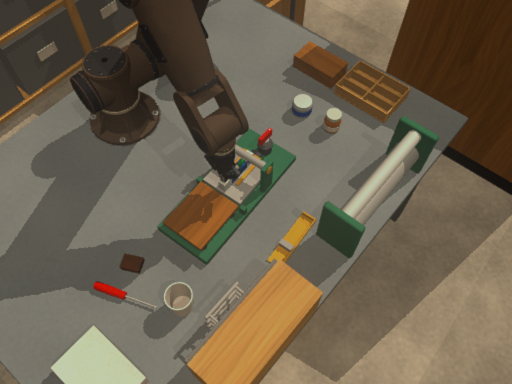

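I handed the job in at 26.6 s of the 58 s allowed, with the level home, the bubble between its lines and the fingertips still pressing on the level.

**What I did:** I gripped the level by its rear end and carried it about 3 mm above the board over the hinge, so that part was not a slide. I then set it on the bed and slid it the last 21 mm under the roller until it met the stop. I let go, turned the knob 0.66 rad clockwise, and pressed down on the level's plain rear end with the shut fingers.

**Last checks:**
- **Position:** the level's rear end was about 5 mm past the hinge line, which is where it should be when home. It was under 1 mm off the lane centre and flat. In the last pictures the roller and arm hid its front end, so this rests on the rear end and the distance travelled.
- **Bubble:** within about 0.6 mm of the middle while pressing (about 0.3 mm before).
- **Bed slope:** about 0.001 rad before pressing. While pressing, the depth camera gave 0.002 rad the other way. Both are well inside the 0.018 rad limit.
- **Push:** about 11 N downward and steady, with a sideways force of 2 to 4 N as well.
- **Bystanders:** by eye they look unmoved in the final scene picture; I did not measure this.

The stop force did not read as clearly as I expected: just after contact it showed only about a 3 N change against the 7 N trigger. The distance travelled (20.7 mm, about 20 mm expected) agreed with the level being home.

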